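# Prop up the praline tray on its tilting stand

### The arm

A 6-joint arm with a two-finger parallel gripper is mounted at the origin on the work surface. World frame = base frame: x ahead of the robot, y to its left, z up, the work surface at z = 0. Lengths are in mm, angles in rad, forces in N, time in s.
With the tool pointing down it reaches from about 275 to 1000 mm from the base axis. Payload 8.4 kg.
Tool frame: the origin (TCP) lies at the centre of the arm's flange, where the gripper is bolted on; the fingertips stand 173 mm ahead of it and the grasp point (between the pads) lies 155 mm ahead of it (r.nose_length is the distance from the TCP to the fingertips, in mm); z points along the fingers, y is the direction in which the jaws open and shut (so a half turn about z gives the same grasp; the last joint's range is limited). The gripper opens to 85 mm and grips with 20 to 120 N. Pads are 22 mm wide; open, the fingers measure 114 mm over their backs; the gripper's body (76 mm by 85 mm) begins 54 mm behind the grasp point. The pads swing forward as they close: fully open they stand 13 mm farther back than shut.
Start: joints at [-1.289, 0.353, 1.633, -0, 1.155, -0.002], TCP at [175.002, -600.003, 404.681] pointing down, gripper open.
Joint ranges: [-2.63, 2.63], [-0.92, 2.1], [0.06, 2.66], [-1.3, 4.44], [0, 2.69], [-3.02, 3.02]. Speed limits (rad/s): [2.22, 2.22, 2.79, 3.14, 3.14, 3.14].

### API

Orientations are given as [roll, pitch, yaw] about the fixed x, y, z axes, in that order (R = Rz(yaw) Ry(pitch) Rx(roll)).
In Python, from rig import r, grab_frame, workorder gives the robot as it stands.
- The arm moves only by the tool carry_out, never from a script. Its argument "steps" is a list that holds one entry, the list of rows, each a list of 5 numbers: the opening in per cent of the stroke, from 0 (shut) to 100 (fully open), then the shift along the tool's x, y, z in m, then the turn about the tool's z in degrees. In form: [[[jaw, x, y, z, spin], ...]]. A call has 1 to 8 rows; each row is the pose to reach, as a shift and turn from the pose measured when the call began, along the tool's axes at that moment; what a row does not reach only later rows make up. A row lasts 1/10 s, in which the tool goes at most 50 mm and 8.59 degrees, less where a joint would pass 70% of its speed; a pose out of reach is approached as far as the arm can. A call with a gripper value outside its range is refused whole. The fingers move at their own pace and stop on an object; "squeeze" is the grip in N (left out, the last holds). Time passes only in rows, so rows that repeat a pose let the fingers close. It gives the time, the measured TCP pose, the force and the opening at its end, in the units of the state.
- r.sense(): the state, without advancing time (a new reading comes with each control period).
- grab_frame(name): name is "scene" or "top" or "wrist"; returns a dict with "image" (384x512x3 uint8, red, green, blue), "intrinsics" (3x3 intrinsics, pixels), "eye" and "rotation" of the camera in the world; the wrist camera has in their place "T_tool_cam" (4x4, takes a point from camera to tool coordinates, whose origin is the TCP and whose axes are the flange's). Camera axes: x right, y up, looking along -z (the intrinsics and any distortion apply to the point x, -y, -z); pixel columns grow to the right and rows downward; lengths in mm; the calibration is good to about 2 mm. A picture is of the moment at which its call begins: read the wrist's pose just before it. There is no depth.
- workorder.sign_off(): hands the job in, once; it reports no verdict.
The state is a dict: "clock": time; "qpos": joint angles; "qvel": joint speeds; "joint_efforts": joint torques, N m; "eef_pos": TCP position; "tcp_rot": TCP orientation; "contact_force": force on the tool from outside, world axes, zero at the start; "wrist_torque": the same for the moment, N m; "opening": opening from 0.0 (shut) to 1.0 (fully open).
Only numpy, scipy, OpenCV 4.12 (cv2) and the standard library are available. Lean on these libraries where they do the work, as an engineer would, in place of code of your own. Each camera call takes 0.05 s, during which the arm holds its last target.

### The job

The tilting stand with the tray of pralines is folded flat. Swing its sprung bail leg down and in under the board, on past upright until it meets its stop and locks by itself, so that the board stands tilted on the leg and stays there when you let go; do not force the leg on beyond its stop, which would lift its feet off the rails. Keep the tray on the board and leave the other things on the bench where they are.

Things in the scene. Friction and masses are not known exactly. Their poses are not given: they have to be found in the camera images.
- stand: Stand's fixed frame, dark steel: two rails along its x (26 wide, 12 high, at y = +-100 mm, x = -245 to +145), open bench between; at x = +120 two cheeks 118 mm high carry the board's hinge; two rest posts 12 mm square under the board at x = +60, y = +-80. Origin: on the bench, mid-frame; z up, -x towards the board's free edge and the folded leg.
- board (a joint): Tilt of the aluminium board (215 x 180 x 10 mm) about its hinge, along the stand's y at x = +120, 100 mm above the bench. 0: level on its rests; grows as the free edge (208 mm from the hinge) rises. Only the leg raises it; propped it reads about 0.39 (0.41 as the leg passes upright). Board and tray load the leg pivot with about 5 to 8 N.
- board_edge (a point): Middle of the board's free edge, at mid-thickness, 208 mm from the hinge. When propped it is about 179 mm above the bench and right over the crossbar, so there the tool must lean out from under the board, about 40 degrees off vertical; a gripper that lifts the edge as it leaves lets the leg spring back.
- leg (a joint): Swing of the sprung bail leg, relative to the board. 0: folded, straight out beyond the free edge. Grows as it swings down and in; at 0.52 the feet land on the rails and it jacks up the board (up to 20 N level push at the crossbar, most at first); about 1.98: upright; from 2.07 the load carries it on to its stop at 2.187, leaning 13 degrees inwards, locked. Let go before that, it springs back.
- leg_pivot (a point): Middle of the leg's pivot line, along the stand's y at the board's mid-thickness, 200 mm from the hinge. The leg: two 9 mm steel rods at y = +-100 mm, outside the board's sides, ending 160 mm from the pivot in rubber feet (balls of radius 8 mm) that slide on the rails (so foot centres run 20 mm above the bench), joined by the crossbar.
- crossbar (a point): Middle of the leg's round crossbar, 12 mm thick, along the stand's y (190 mm free): here to grasp or push the leg. It lies 130 mm from the pivot along the rods and 34 mm off them on two stubs (above them when folded, outwards when down). Folded: 134 mm above the bench, 122 mm outside the board's edge. Locked: about 42 mm above the bench, at x = -69 mm of the stand.
- tray: Shallow brass-coloured tray with rows of pralines, 165 x 145 x 18 mm, 0.35 to 0.7 kg, lying loose on the board between its low rims. Origin: centre of its underside; z up.
- jar: Bystander: amber glass jar, 60 mm across, 85 high.
- spatula: Bystander: spatula lying on the bench, 240 mm long.
- cutter: Bystander: steel ring cutter, 64 mm across, 40 high.
- bowl: Bystander: steel bowl, 150 mm across, 70 high.
- pan: Bystander: copper pot, 120 mm across, 75 high.
- pin: Bystander: wooden rolling pin, 260 mm long, 48 mm thick.
- bench_scraper: Bystander: flat steel bench scraper with a wooden grip, 120 x 100 mm.

How it is judged:
By the outcome, as a careful person would: the job done as asked, in the order asked, and still so for the second after the job is handed in, with the robot touching nothing.
It also fails if it takes over 40 s, if anything falls off the work surface, if the arm or the gripper's body presses on something with over 40 N, if the wrist force passes 120 N, or if a joint passes its speed limit or range.

## Working session

There is one attempt and no reset: what is moved stays moved. The work goes in short steps, Python scripts to look and compute and a tool call to move; the robot and the scene stay as the last step left them, time stands still between calls to the robot, and variables do not carry over. Pictures are saved under pics/ and viewed, and the job is handed in when it is done.

Besides the shell and the picture viewer there is one more tool, called as name(argument=value, ...), one argument or row to a line, values as JSON. carry_out: Moves the arm, as the interface text tells. Its arguments: {"type":"object","properties":{"steps":{"type":"array","items":{"type":"array","items":{"type":"array","items":{"type":"number"}}}},"squeeze":{"type":"number"}},"required":["steps"]}

```bash
ls; mkdir -p pics; python3 - <<'E'
from rig import r, grab_frame, workorder
import cv2,numpy as np,json
print(r.sense())
for n in ("scene","top"):
    f=grab_frame(n); cv2.imwrite(f"pics/{n}0.png",cv2.cvtColor(f["image"],cv2.COLOR_RGB2BGR)); print(n,f["intrinsics"],f["eye"],f["rotation"],[k for k in f])
E
```

```text
pics
{'clock': 0.0, 'qpos': array([-1.28942048e+00,  3.53654546e-01,  1.63416122e+00,  4.02364334e-05,
        1.15516815e+00, -2.39153545e-03]), 'qvel': array([ 0.00098597,  0.0008665 , -0.00113541,  0.00153926, -0.00042997,
        0.00142603]), 'joint_efforts': array([-1.70091200e-03, -6.05250192e+01, -3.42062402e+01, -1.83709149e-04,
        9.20270715e-03,  2.61493184e-06]), 'eef_pos': array([ 174.92822659, -599.77033788,  403.94591874]), 'tcp_rot': array([-3.14020149e+00, -4.01153142e-05,  2.83751085e-01]), 'contact_force': array([ 0.49294311,  0.00329426, -0.2333692 ]), 'wrist_torque': array([ 0.02270538, -0.01055431, -0.07174756]), 'opening': 1.0031003884131955}
scene [[404.9426996    0.         253.66857651]
 [  0.         404.9426996  187.78011521]
 [  0.           0.           1.        ]] [1409.11632744 -503.39734295  771.81342276] [0.97777178 0.00865642 1.04213672] ['image', 'intrinsics', 'eye', 'rotation']
top [[460.43543077   0.         248.60127225]
 [  0.         460.43543077 191.21562637]
 [  0.           0.           1.        ]] [ 293.56899      -4.7576259  1386.40339166] [ 0.17831239  0.00459873 -1.58750627] ['image', 'intrinsics', 'eye', 'rotation']
```

View pics/scene0.png

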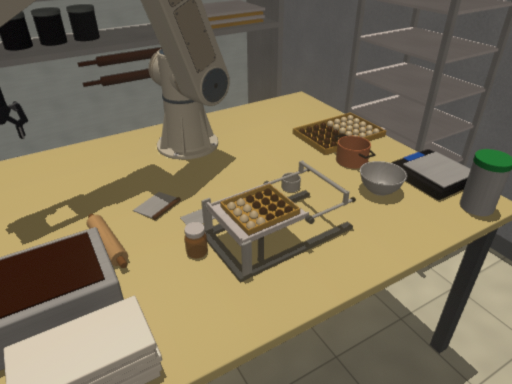

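View pics/top0.png

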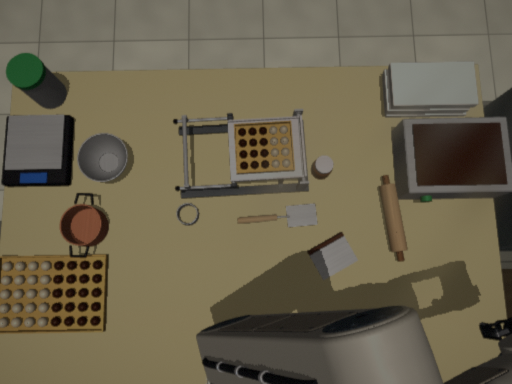

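```bash
cat > h.py <<'E'
from rig import r, grab_frame, workorder
import cv2,numpy as np
from scipy.spatial.transform import Rotation as Ro
def cam(f): return f["intrinsics"],np.array(f["eye"]),Ro.from_euler('xyz',f["rotation"]).as_matrix()
def ray(c,u,v):
    K,e,R=c; d=np.array([(u-K[0,2])/K[0,0],-(v-K[1,2])/K[1,1],-1]); return e,R@d
def onz(c,u,v,z):
    e,d=ray(c,u,v); return e+d*(z-e[2])/d[2]
def proj(c,p):
    K,e,R=c; q=R.T@(np.array(p)-e); return np.array([K[0,2]+K[0,0]*q[0]/-q[2],K[1,2]-K[1,1]*q[1]/-q[2]])
def tri(c1,a,c2,b):
    e1,d1=ray(c1,*a);e2,d2=ray(c2,*b)
    s=np.linalg.lstsq(np.c_[d1,-d2],e2-e1,rcond=None)[0]
    p,q=e1+d1*s[0],e2+d2*s[1]; return (p+q)/2,np.linalg.norm(p-q)
def save(f,name,x0=None,x1=None,y0=None,y1=None,s=1):
    im=cv2.cvtColor(f["image"],cv2.COLOR_RGB2BGR)
    if x0 is not None: im=cv2.resize(im[y0:y1,x0:x1],None,fx=s,fy=s,interpolation=cv2.INTER_CUBIC)
    cv2.imwrite(f"pics/{name}.png",im)
E
python3 - <<'E'
import cv2
a=cv2.imread('pics/top0.png');cv2.imwrite('pics/top0z.png',cv2.resize(a[95:235,165:345],None,fx=4.4,fy=4.2,interpolation=2)) if 0 else cv2.imwrite('pics/top0z.png',cv2.resize(a[95:235,165:345],None,fx=4,fy=4,interpolation=2))
b=cv2.imread('pics/scene0.png');cv2.imwrite('pics/scene0z.png',cv2.resize(b[145:285,180:370],None,fx=4,fy=4,interpolation=2))
E
```

```text
(no output)
```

View pics/top0z.png

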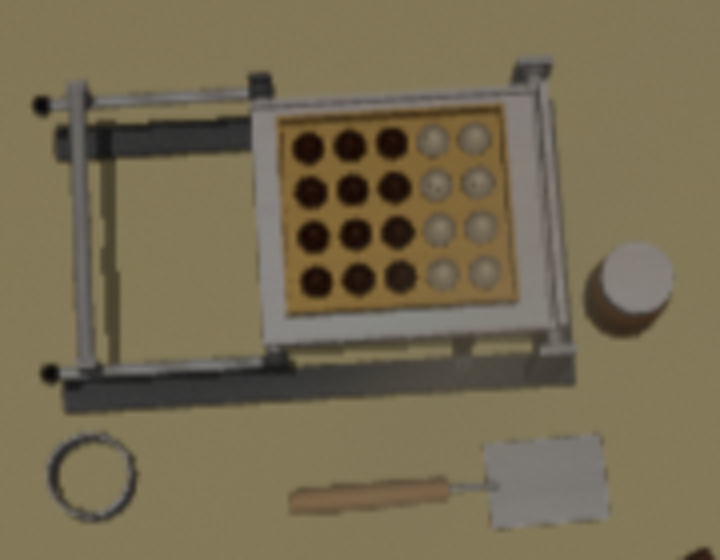

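View pics/scene0z.png

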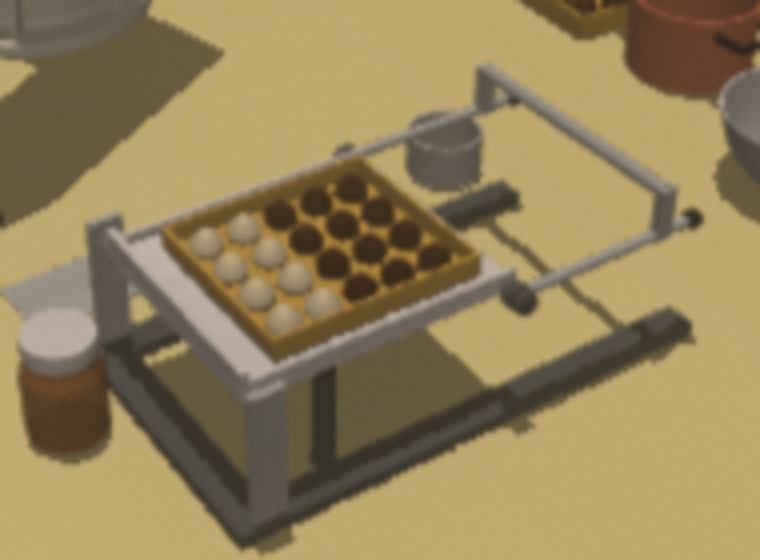

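```bash
python3 - <<'E'
from h import *
c=cam(grab_frame("top")); s=cam(grab_frame("scene"))
T=lambda u,v:(u/4+165-.375,v/4+95-.375); S=lambda u,v:(u/4+180-.375,v/4+145-.375)
pts=[((41,105),100,(-240,-1)),]
import itertools
L=[("footA",(41,105),(694,218),100),("footB",(50,374),(515,100),100),("barA",(77,87),(668,192),134),("barB",(87,368),(487,72),134),("jarTop",(638,276),(58,330),85)]
P={}
for n,t,q,z in L:
    p=onz(c,*T(*t),z); p2=onz(s,*S(*q),z);P[n]=p; print(n,p.round(1),p2.round(1),tri(c,T(*t),s,S(*q)))
# rails z=12 corners from top
for t in [(57,128),(60,160),(65,385),(68,412),(574,360),(575,384)]: print(onz(c,*T(*t),12).round(1))
m=[(P["footA"]+P["footB"])/2,(P["barA"]+P["barB"])/2]
d=P["footB"]-P["footA"]; print(d,np.hypot(*d[:2])); yaw=np.arctan2(d[1],d[0])
print("yaw of A->B",np.degrees(yaw), m)
print("cutter",onz(c,*T(92,476),40),"jar",onz(c,*T(638,276),85))
E
```

```text
footA [738.  209.2 100. ] [740.8 207.4 100. ] (array([738.74937344, 209.50096285,  97.97318655]), np.float64(0.012349550717436167))
footB [538.  200.4 100. ] [545.9 195.1 100. ] (array([538.89183678, 201.08321145,  94.52907682]), np.float64(0.467291402622075))
barA [739.2 178.  134. ] [742. 177. 134.] (array([740.0654921 , 178.52851151, 132.21111353]), np.float64(0.6293818786377349))
barB [535.3 169.4 134. ] [544.9 166.2 134. ] (array([536.95197965, 171.08715355, 128.30347119]), np.float64(2.0663661905256108))
jarTop [ 605.7 -223.1   85. ] [ 606.1 -224.5   85. ] (array([ 605.61607151, -223.7531183 ,   84.36819884]), np.float64(1.1163063763662713))
[749.5 211.1  12. ]
[723.6 208.5  12. ]
[546. 203.  12.]
[525.2 200.5  12. ]
[ 558.5 -183.8   12. ]
[ 540.  -183.8   12. ]
[-200.06605453   -8.74424112    0.        ] 200.25705463121213
yaw of A->B -177.49737927645512 [array([638.01212834, 204.78659899, 100.        ]), array([637.26424768, 173.69861684, 134.        ])]
cutter [472.34856929 178.1903395   40.        ] jar [ 605.66596941 -223.12519788   85.        ]
```

```bash
cat > kin.py <<'E'
import numpy as np
from scipy.optimize import brentq
def pts(th):
    def g(b):
        a=np.pi-b+th; P=np.array([120-200*np.cos(b),100+200*np.sin(b)]); d=np.array([np.cos(a),np.sin(a)]); n=np.array([d[1],-d[0]])
        return P,P+160*d,P+130*d+34*n,np.array([120-208*np.cos(b),100+208*np.sin(b)])
    b=0
    if g(0)[1][1]<20: b=brentq(lambda b:g(b)[1][1]-20,0,.6)
    return (b,)+g(b)
if __name__=="__main__":
    pb=None
    for th in list(np.arange(0,2.1,.1))+[2.07,2.1,2.14,2.187]:
        b,P,F,B,E=pts(th); t=np.degrees(np.arctan2(*( (pts(th+.01)[3]-B)[::-1]))); print(f"{th:.2f} b={b:.3f} bar {B.round(1)} foot {F.round(1)} edge {E.round(1)} tangent {t:.0f}")
E
python3 kin.py
```

```text
0.00 b=0.000 bar [-210.  134.] foot [-240.  100.] edge [-88. 100.] tangent -104
0.10 b=0.000 bar [-212.7  120.9] foot [-239.2   84. ] edge [-88. 100.] tangent -99
0.20 b=0.000 bar [-214.2  107.5] foot [-236.8   68.2] edge [-88. 100.] tangent -93
0.30 b=0.000 bar [-214.2   94.1] foot [-232.9   52.7] edge [-88. 100.] tangent -87
0.40 b=0.000 bar [-213.    80.7] foot [-227.4   37.7] edge [-88. 100.] tangent -81
0.50 b=0.000 bar [-210.4   67.5] foot [-220.4   23.3] edge [-88. 100.] tangent -76
0.60 b=0.031 bar [-207.7   64.8] foot [-214.7   20. ] edge [-87.9 106.5] tangent 8
0.70 b=0.071 bar [-204.6   65.1] foot [-208.9   20. ] edge [-87.5 114.7] tangent 4
0.80 b=0.110 bar [-200.7   65.3] foot [-202.2   20. ] edge [-86.8 122.8] tangent 1
0.90 b=0.147 bar [-196.    65.3] foot [-194.6   20. ] edge [-85.7 130.5] tangent -1
1.00 b=0.184 bar [-190.5   65.1] foot [-186.2   20. ] edge [-84.5 138. ] tangent -3
1.10 b=0.219 bar [-184.2   64.8] foot [-177.   20.] edge [-83.  145.2] tangent -4
1.20 b=0.252 bar [-177.1   64.2] foot [-167.   20.] edge [-81.4 151.9] tangent -5
1.30 b=0.284 bar [-169.4
[... 262 characters left out ...]
oot [-119.4   20. ] edge [-74.4 174. ] tangent -10
1.70 b=0.384 bar [-131.1   57.6] foot [-105.7   20. ] edge [-72.9 177.8] tangent -11
1.80 b=0.399 bar [-119.8   55.3] foot [-91.3  20. ] edge [-71.7 180.8] tangent -12
1.90 b=0.409 bar [-107.7   52.6] foot [-76.2  20. ] edge [-70.9 182.7] tangent -13
2.00 b=0.411 bar [-95.   49.4] foot [-60.5  20. ] edge [-70.6 183.2] tangent -15
2.07 b=0.408 bar [-85.6  46.8] foot [-49.  20.] edge [-70.9 182.5] tangent -16
2.10 b=0.405 bar [-81.4  45.5] foot [-44.  20.] edge [-71.2 181.9] tangent -17
2.14 b=0.399 bar [-75.8  43.8] foot [-37.2  20. ] edge [-71.7 180.8] tangent -18
2.19 b=0.389 bar [-68.9  41.6] foot [-29.  20.] edge [-72.4 178.9] tangent -19
```

```bash
cat >> h.py <<'E'
O=np.array([646.5,-36.5]); EX=np.array([0.040,-0.9992]); EY=np.array([0.9992,0.040])
def to_world(sx,sy,z): 
    p=O+sx*EX+sy*EY; return np.array([p[0],p[1],z])
def shift(target,s=None):
    s=s or r.sense(); R=Ro.from_euler('xyz',s["tcp_rot"]).as_matrix()
    return (R.T@(np.array(target)-s["eef_pos"]))/1000
def state():
    s=r.sense(); p=s["eef_pos"]; d=p[:2]-O
    print("t",s["clock"],"tcp",p.round(1),"rot",s["tcp_rot"].round(4),"F",s["contact_force"].round(1),"open",round(s["opening"],3),"stand",(d@EX).round(1),(d@EY).round(1)); return s
E
python3 - <<'E'
from h import *
s=state(); t=to_world(-290,0,360); print(t,shift(t)); R=Ro.from_euler('xyz',s["tcp_rot"]); print(R.as_matrix().round(3))
E
```

```text
t 0.2 tcp [ 175.  -599.9  404.2] rot [-3.1407 -0.      0.2838] F [ 1.2 -0.4  0.2] open 1.001 stand 544.0 -493.7
[634.9   253.268 360.   ] [ 0.68042965 -0.69016476  0.04484076]
[[ 0.96   0.28  -0.   ]
 [ 0.28  -0.96   0.001]
 [ 0.    -0.001 -1.   ]]
```

carry_out(
  steps=[
    [[100, 0.035, -0.035, 0, 2], [100, 0.07, -0.07, 0, 4], [100, 0.105, -0.105, 0, 6], [100, 0.14, -0.14, 0, 8], [100, 0.175, -0.175, 0, 10], [100, 0.21, -0.21, 0, 12], [100, 0.245, -0.245, 0, 14], [100, 0.28, -0.28, 0, 14]],
  ],
  squeeze=120,
)

```text
clock: 1.0
eef_pos: [365.8, -250.8, 404.6]
tcp_rot: [-3.141, -0.0, 0.038]
contact_force: [0.9, -0.4, -0.2]
opening: 1.0
```

```bash
python3 - <<'E'
from h import *
s=state(); t=to_world(-290,0,360); print(t,shift(t))
E
```

```text
t 1.0 tcp [ 365.8 -250.8  404.6] rot [-3.141e+00 -2.000e-04  3.780e-02] F [ 0.9 -0.4 -0.2] open 1.0 stand 202.9 -289.0
[634.9   253.268 360.   ] [ 0.28796784 -0.49352073  0.04499315]
```

carry_out(
  steps=[
    [[100, 0.025, -0.043, 0, 0], [100, 0.05, -0.086, 0, 0], [100, 0.075, -0.129, 0, 0], [100, 0.1, -0.172, 0, 0], [100, 0.125, -0.215, 0, 0], [100, 0.15, -0.257, 0, 0], [100, 0.175, -0.3, 0, 0], [100, 0.2, -0.343, 0, 0]],
  ],
)

```text
clock: 1.8
eef_pos: [553.2, 101.6, 404.9]
tcp_rot: [-3.141, -0.0, 0.038]
contact_force: [1.4, -0.8, -0.5]
opening: 0.999
```

```bash
python3 - <<'E'
from h import *
s=state(); t=to_world(-290,0,360); print(t,shift(t))
E
```

```text
t 1.8 tcp [553.2 101.6 404.9] rot [-3.1412e+00 -4.0000e-04  3.8300e-02] F [ 1.4 -0.8 -0.5] open 0.999 stand -141.8 -87.7
[634.9   253.268 360.   ] [ 0.08740318 -0.14836781  0.04494769]
```

carry_out(
  steps=[
    [[100, 0.025, -0.043, 0, 0], [100, 0.05, -0.086, 0, 0], [100, 0.07, -0.12, 0.01, 0], [100, 0.087, -0.148, 0.02, 0], [100, 0.087, -0.148, 0.045, 0], [100, 0.087, -0.148, 0.045, 0]],
  ],
)

```text
clock: 2.4
eef_pos: [633.5, 253.4, 356.0]
tcp_rot: [3.14, 0.006, 0.04]
contact_force: [-0.1, -1.0, -0.1]
opening: 1.0
```

```bash
python3 - <<'E'
from h import *
s=state()
f=grab_frame("wrist"); save(f,"w1"); f2=grab_frame("scene"); save(f2,"s1",180,370,110,285,4); f3=grab_frame("top"); save(f3,"t1",145,345,80,230,4)
print(f["T_tool_cam"],f["intrinsics"])
T=np.array(f["T_tool_cam"]); R=Ro.from_euler('xyz',s["tcp_rot"]).as_matrix()
c=(f["intrinsics"],s["eef_pos"]+R@T[:3,3],R@T[:3,:3])
for sy in(-95,0,95): print(proj(c,to_world(-210,sy,134)))
E
```

```text
t 2.4 tcp [633.5 253.4 356. ] rot [3.1399 0.0055 0.0395] F [-0.1 -1.  -0.1] open 1.0 stand -290.2 -1.4
[[ 5.31297626e-05  9.58993376e-01  2.83428477e-01  7.11621165e+01]
 [ 9.99999999e-01 -4.99975412e-05 -1.82848659e-05  8.55063829e-02]
 [-3.36433836e-06  2.83428478e-01 -9.58993377e-01  3.05998097e+01]
 [ 0.00000000e+00  0.00000000e+00  0.00000000e+00  1.00000000e+00]] [[298.17056992   0.         253.44340869]
 [  0.         298.17056992 193.03340054]
 [  0.           0.           1.        ]]
[356.60421319 325.40963542]
[370.47596928 209.76164494]
[388.67888697  58.00502262]
```

View pics/w1.png

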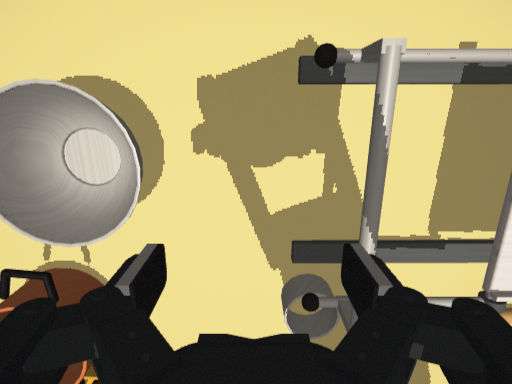

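View pics/s1.png

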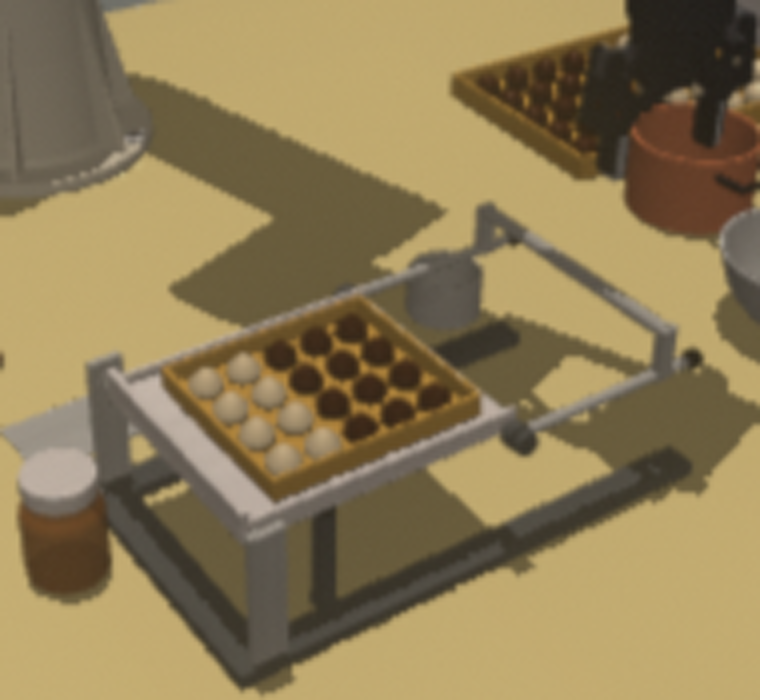

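carry_out(
  steps=[
    [[100, 0.001, 0, 0.04, 0], [100, 0.001, 0, 0.07, 0], [100, 0.001, 0.008, 0.07, 0], [100, 0.001, 0.012, 0.07, 0], [100, 0.001, 0.012, 0.07, 0]],
  ],
)

```text
clock: 3.05
eef_pos: [636.9, 239.6, 293.3]
tcp_rot: [-3.14, -0.004, 0.037]
contact_force: [0.3, 0.0, 0.8]
opening: 1.0
```

```bash
python3 - <<'E'
from h import *
s=state()
f=grab_frame("wrist"); save(f,"w2"); f2=grab_frame("scene"); save(f2,"s2",250,380,120,240,5)
E
```

```text
t 3.05 tcp [636.9 239.6 293.3] rot [-3.1404 -0.0036  0.0366] F [0.3 0.  0.8] open 1.0 stand -276.3 1.5
```

View pics/w2.png

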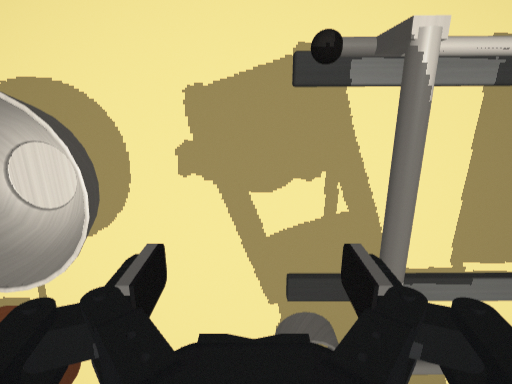

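View pics/s2.png

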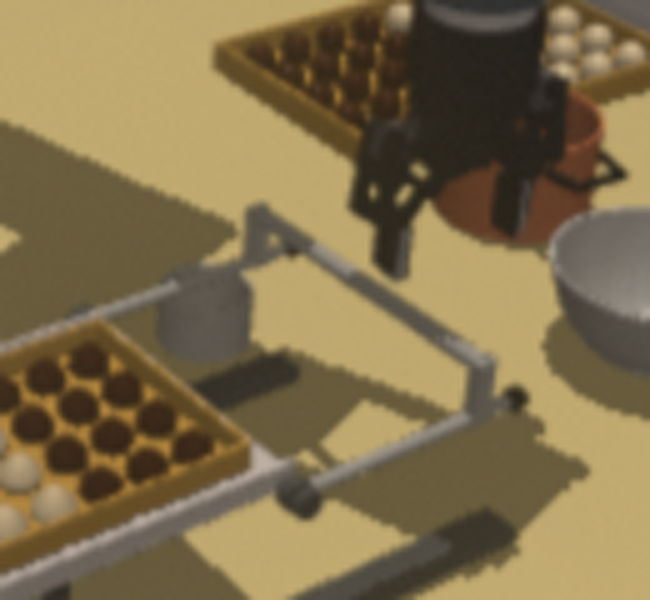

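carry_out(
  steps=[
    [[100, 0, 0.0, 0.01, 0], [100, 0, 0.002, 0.01, 0], [100, 0, 0.004, 0.01, 0], [100, 0, 0.006, 0.01, 0], [100, 0, 0.006, 0.01, 0]],
  ],
)

```text
clock: 3.65
eef_pos: [637.0, 234.7, 283.2]
tcp_rot: [-3.139, -0.004, 0.037]
contact_force: [-1.1, 3.3, 0.1]
opening: 1.002
```

```bash
python3 - <<'E'
from h import *
s=state()
f2=grab_frame("scene"); save(f2,"s3",250,380,120,240,5)
E
```

```text
t 3.65 tcp [637.  234.7 283.2] rot [-3.139  -0.0037  0.0367] F [-1.1  3.3  0.1] open 1.002 stand -271.3 1.4
```

View pics/s3.png

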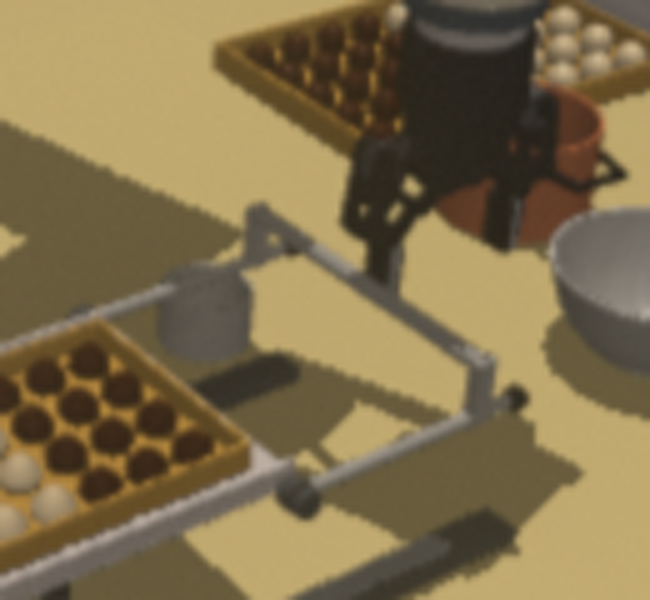

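carry_out(
  steps=[
    [[100, 0, -0.004, 0, 0], [100, 0, -0.004, -0.035, 0], [100, 0, 0.0035, -0.035, 0], [100, 0, 0.0035, -0.035, 0], [100, 0, 0.0035, -0.035, 0]],
  ],
)

```text
clock: 4.2
eef_pos: [636.7, 230.8, 317.5]
tcp_rot: [-3.14, -0.003, 0.036]
contact_force: [-0.9, 0.1, 0.4]
opening: 1.001
```

```bash
python3 - <<'E'
from h import *
s=state()
print(shift(to_world(-267.8,0,300)))
E
```

```text
t 4.2 tcp [636.7 230.8 317.5] rot [-3.1397e+00 -2.8000e-03  3.6400e-02] F [-0.9  0.1  0.4] open 1.001 stand -267.5 0.9
[-0.00098438 -0.00027698  0.01752325]
```

carry_out(
  steps=[
    [[100, -0.001, 0, 0.01, 0], [100, -0.001, 0, 0.02, 0], [100, -0.001, 0, 0.03, 0], [100, -0.001, 0, 0.04, 0], [100, -0.001, 0, 0.045, 0]],
  ],
)

```text
clock: 4.7
eef_pos: [635.5, 231.5, 270.7]
tcp_rot: [-3.139, -0.001, 0.036]
contact_force: [-1.2, 6.4, 0.8]
opening: 1.0
```

```bash
python3 - <<'E'
from h import *
s=state()
f2=grab_frame("scene"); save(f2,"s4",250,380,120,240,5)
E
```

```text
t 4.7 tcp [635.5 231.5 270.7] rot [-3.1387e+00 -1.4000e-03  3.6200e-02] F [-1.2  6.4  0.8] open 1.0 stand -268.2 -0.2
```

View pics/s4.png

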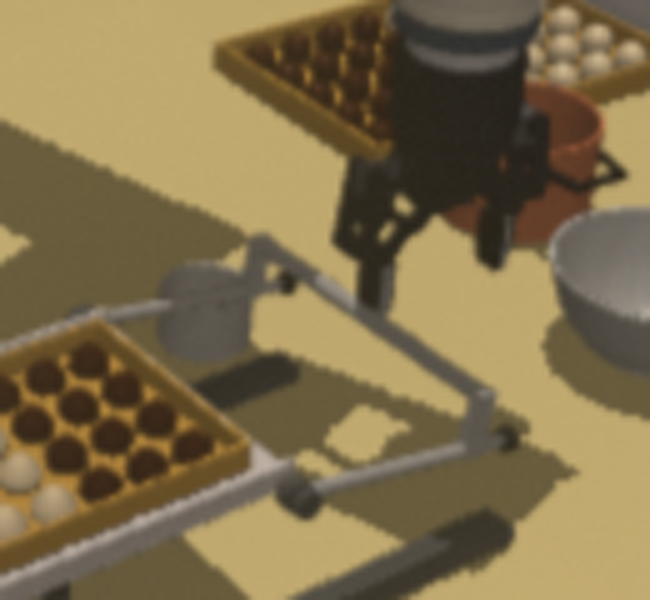

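carry_out(
  steps=[
    [[100, 0, -0.01, 0, 0], [100, 0, -0.01, -0.035, 0], [100, 0, -0.001, -0.045, 0], [100, 0, 0.006, -0.045, 0], [100, 0, 0.006, -0.045, 0]],
  ],
)

```text
clock: 5.25
eef_pos: [635.4, 224.4, 314.7]
tcp_rot: [-3.139, -0.001, 0.035]
contact_force: [-0.9, -0.7, -0.3]
opening: 0.996
```

```bash
python3 - <<'E'
from h import *
s=state()
f2=grab_frame("scene"); save(f2,"s5",250,380,120,240,5)
f2=grab_frame("wrist"); save(f2,"w5")
E
```

```text
t 5.25 tcp [635.4 224.4 314.7] rot [-3.1392e+00 -6.0000e-04  3.5400e-02] F [-0.9 -0.7 -0.3] open 0.996 stand -261.1 -0.6
```

View pics/s5.png

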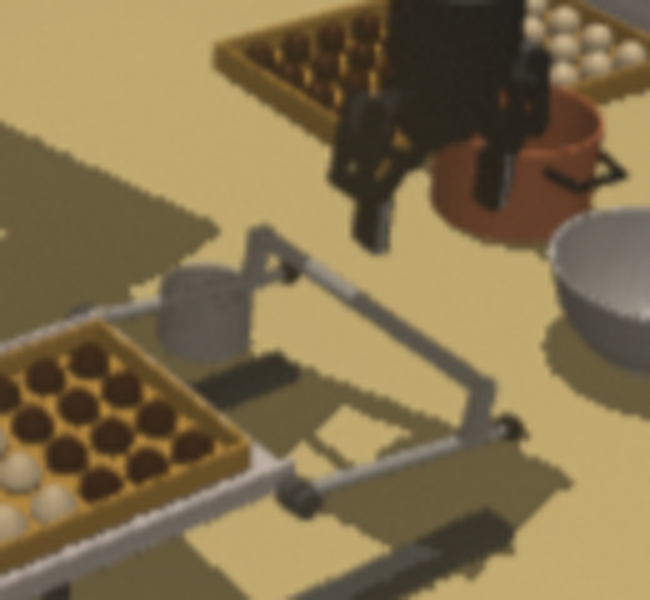

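View pics/w5.png

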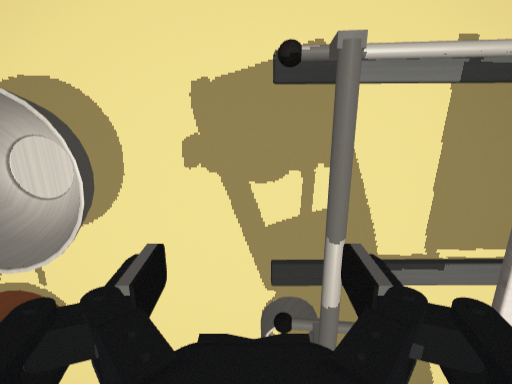

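carry_out(
  steps=[
    [[100, 0, 0, 0.015, 0], [100, 0, 0, 0.03, 0], [100, 0, 0, 0.045, 0], [100, 0, 0, 0.06, 0], [100, 0, 0, 0.07, 0], [100, 0, 0, 0.073, 0]],
  ],
)

```text
clock: 5.95
eef_pos: [634.6, 225.0, 238.9]
tcp_rot: [-3.14, 0.003, 0.036]
contact_force: [-0.9, 0.2, 0.8]
opening: 0.998
```

```bash
python3 - <<'E'
from h import *
s=state()
f2=grab_frame("scene"); save(f2,"s6",250,380,120,240,5)
E
```

```text
t 5.95 tcp [634.6 225.  238.9] rot [-3.14e+00  3.10e-03  3.55e-02] F [-0.9  0.2  0.8] open 0.998 stand -261.7 -1.4
```

View pics/s6.png

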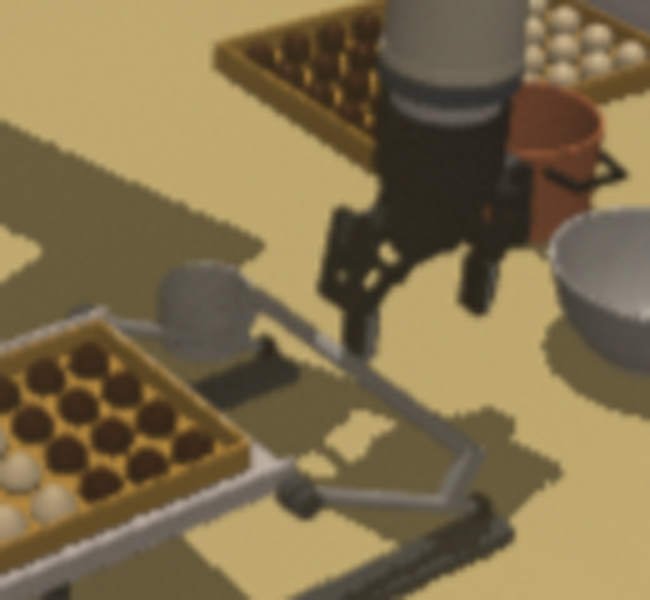

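carry_out(
  steps=[
    [[100, 0.001, 0, 0.006, 0], [100, 0.001, -0.004, 0.008, 0], [100, 0.001, -0.008, 0.01, 0], [100, 0.001, -0.01, 0.016, 0], [100, 0.001, -0.008, 0.022, 0], [100, 0.001, -0.004, 0.026, 0]],
  ],
)

```text
clock: 6.6
eef_pos: [636.0, 232.0, 214.0]
tcp_rot: [-3.134, -0.0, 0.034]
contact_force: [-9.1, 33.5, 24.6]
opening: 0.998
```

```bash
python3 - <<'E'
from h import *
s=state()
f2=grab_frame("scene"); save(f2,"s7",250,380,120,240,5)
E
```

```text
t 6.6 tcp [636. 232. 214.] rot [-3.134e+00 -3.000e-04  3.440e-02] F [-9.1 33.5 24.6] open 0.998 stand -268.7 0.3
```

View pics/s7.png

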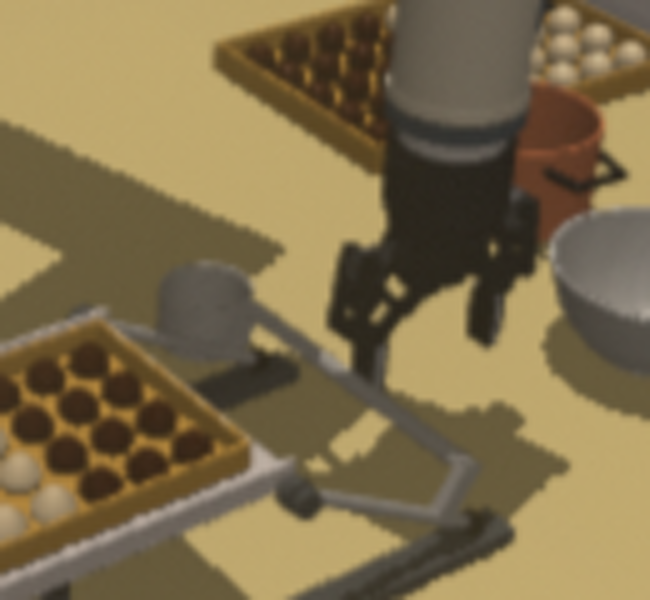

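carry_out(
  steps=[
    [[100, 0, 0.003, -0.003, 0], [100, 0, 0.006, -0.003, 0], [100, 0, 0.009, -0.003, 0], [100, 0, 0.012, -0.003, 0]],
  ],
)

```text
clock: 7.05
eef_pos: [636.2, 222.5, 216.7]
tcp_rot: [-3.129, -0.001, 0.034]
contact_force: [0.9, 12.3, -4.6]
opening: 1.003
```

```bash
python3 - <<'E'
from h import *
s=state()
f2=grab_frame("scene"); save(f2,"s8",220,380,110,240,4)
E
```

```text
t 7.05 tcp [636.2 222.5 216.7] rot [-3.1293e+00 -1.1000e-03  3.3800e-02] F [ 0.9 12.3 -4.6] open 1.003 stand -259.2 0.1
```

View pics/s8.png

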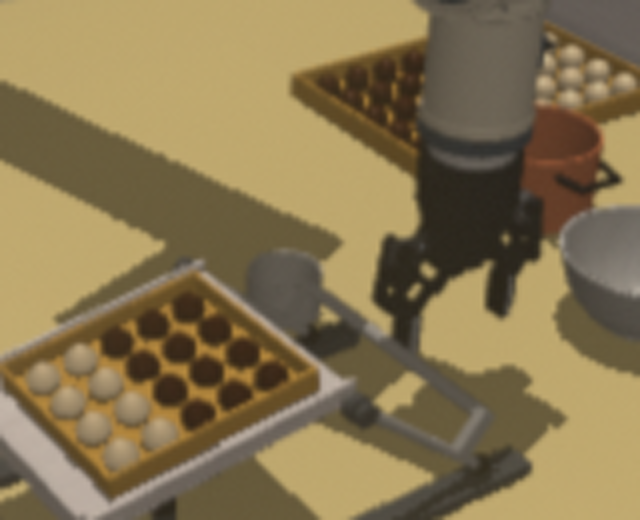

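carry_out(
  steps=[
    [[100, 0, 0.006, 0.0, 0], [100, 0, 0.013, 0.001, 0], [100, 0, 0.02, 0.002, 0], [100, 0, 0.027, 0.003, 0], [100, 0, 0.034, 0.004, 0], [100, 0, 0.041, 0.006, 0], [100, 0, 0.048, 0.007, 0]],
  ],
)

```text
clock: 7.8
eef_pos: [638.1, 175.6, 210.0]
tcp_rot: [-3.127, -0.003, 0.033]
contact_force: [-2.5, 11.2, 4.7]
opening: 0.996
```

```bash
python3 - <<'E'
from h import *
s=state()
f2=grab_frame("scene"); save(f2,"s9",220,380,110,240,4)
E
```

```text
t 7.8 tcp [638.1 175.6 210. ] rot [-3.1269e+00 -2.6000e-03  3.3500e-02] F [-2.5 11.2  4.7] open 0.996 stand -212.3 0.1
```

View pics/s9.png

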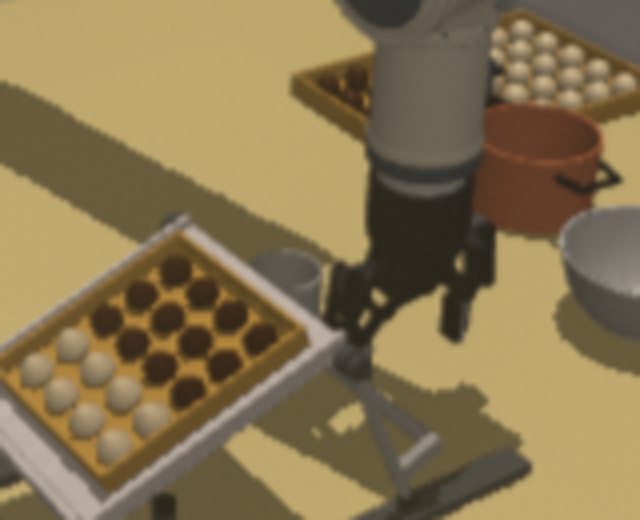

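carry_out(
  steps=[
    [[100, 0, 0.006, 0.001, 0], [100, 0, 0.012, 0.003, 0], [100, 0, 0.018, 0.005, 0], [100, 0, 0.024, 0.007, 0], [100, 0, 0.03, 0.009, 0], [100, 0, 0.036, 0.01, 0], [100, 0, 0.042, 0.011, 0], [100, 0, 0.047, 0.012, 0]],
  ],
)

```text
clock: 8.65
eef_pos: [639.9, 127.4, 196.8]
tcp_rot: [-3.128, -0.003, 0.034]
contact_force: [1.7, 4.7, -1.5]
opening: 0.997
```

```bash
python3 - <<'E'
from h import *
s=state()
f2=grab_frame("scene"); save(f2,"s10",200,360,110,240,4)
f2=grab_frame("wrist"); save(f2,"w10")
E
```

```text
t 8.65 tcp [639.9 127.4 196.8] rot [-3.128e+00 -3.100e-03  3.400e-02] F [ 1.7  4.7 -1.5] open 0.997 stand -164.1 -0.0
```

View pics/s10.png

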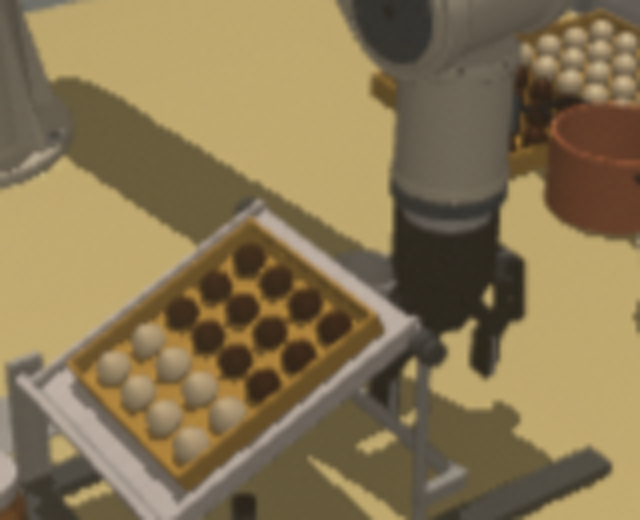

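View pics/w10.png

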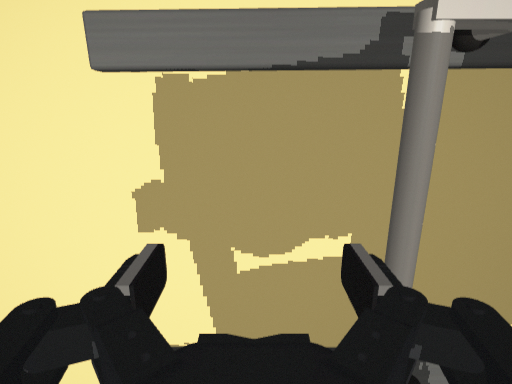

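carry_out(
  steps=[
    [[100, 0, 0.003, 0.001, 0], [100, 0, 0.006, 0.002, 0], [100, 0, 0.009, 0.003, 0], [100, 0, 0.012, 0.004, 0], [100, 0, 0.012, 0.004, 0]],
  ],
)

```text
clock: 9.25
eef_pos: [639.7, 114.5, 192.4]
tcp_rot: [-3.129, -0.001, 0.034]
contact_force: [0.5, 0.0, 0.5]
opening: 0.997
```

```bash
python3 - <<'E'
from h import *
s=state()
f2=grab_frame("wrist"); save(f2,"w11")
E
```

```text
t 9.25 tcp [639.7 114.5 192.4] rot [-3.1294e+00 -8.0000e-04  3.3600e-02] F [0.5 0.  0.5] open 0.997 stand -151.1 -0.8
```

View pics/w11.png

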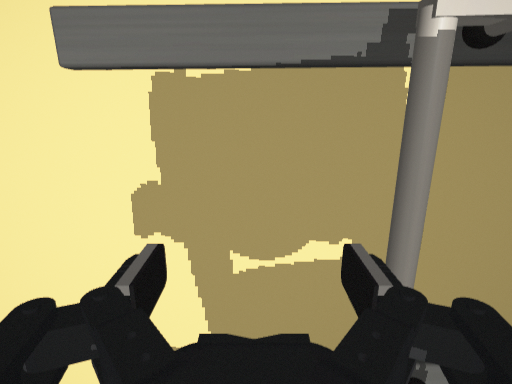

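carry_out(
  steps=[
    [[100, 0, 0.002, 0.001, 0], [100, 0, 0.004, 0.002, 0], [100, 0, 0.006, 0.002, 0], [100, 0, 0.006, 0.002, 0]],
  ],
)

```text
clock: 9.7
eef_pos: [639.7, 108.1, 189.9]
tcp_rot: [-3.13, -0.0, 0.034]
contact_force: [0.0, 1.1, -0.0]
opening: 1.002
```

```bash
python3 - <<'E'
from h import *
s=state()
f2=grab_frame("wrist"); save(f2,"w12")
f2=grab_frame("scene"); save(f2,"s12",200,360,110,240,4)
E
```

```text
t 9.7 tcp [639.7 108.1 189.9] rot [-3.13e+00 -2.00e-04  3.37e-02] F [ 0.   1.1 -0. ] open 1.002 stand -144.8 -1.0
```

View pics/w12.png

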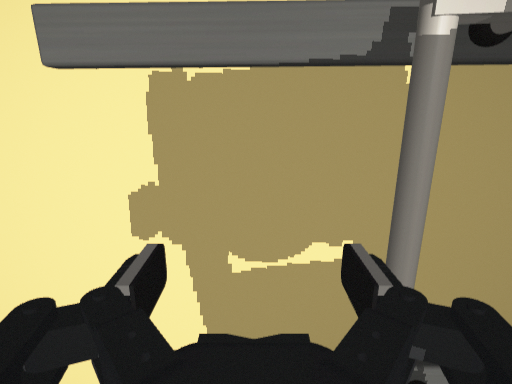

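View pics/s12.png

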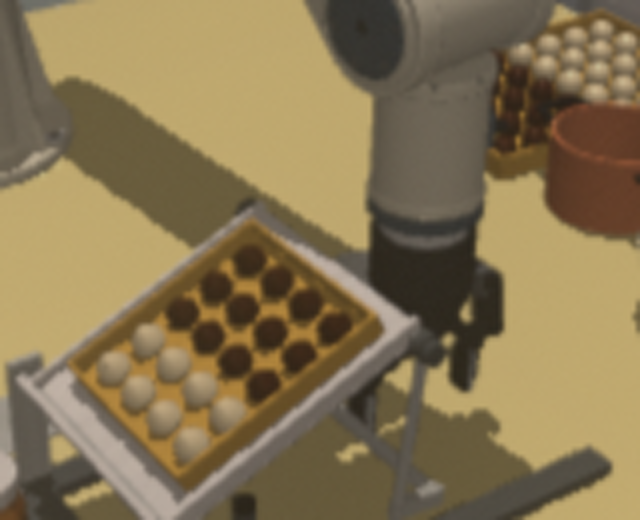

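carry_out(
  steps=[
    [[100, 0, 0.002, 0.001, 0], [100, 0, 0.004, 0.001, 0], [100, 0, 0.005, 0.002, 0], [100, 0, 0.005, 0.002, 0], [100, 0, 0.005, 0.002, 0]],
  ],
)

```text
clock: 10.3
eef_pos: [639.9, 102.9, 187.8]
tcp_rot: [-3.13, -0.0, 0.034]
contact_force: [0.5, 1.3, 0.5]
opening: 1.001
```

```bash
python3 - <<'E'
from h import *
s=state()
f2=grab_frame("wrist"); save(f2,"w13")
f2=grab_frame("scene"); save(f2,"s13",200,360,110,240,4)
E
```

```text
t 10.3 tcp [639.9 102.9 187.8] rot [-3.1304e+00 -1.0000e-04  3.3700e-02] F [0.5 1.3 0.5] open 1.001 stand -139.6 -1.0
```

View pics/w13.png

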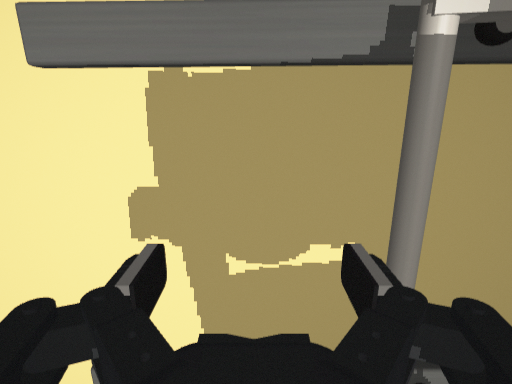

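View pics/s13.png

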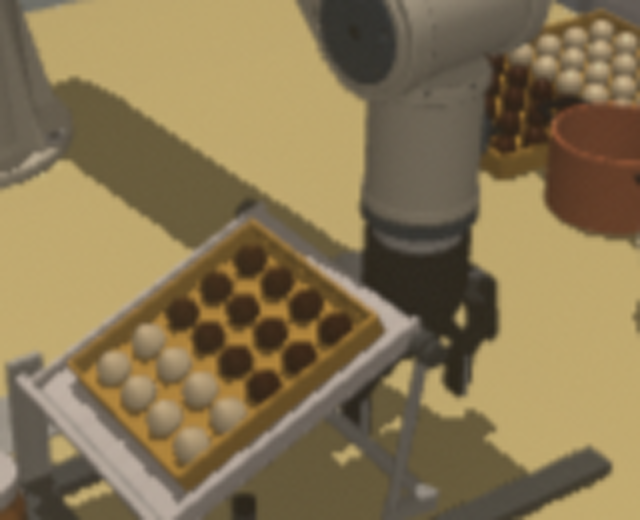

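```bash
python3 - <<'E'
from h import *
import kin
from scipy.optimize import brentq
T=np.array([[0,.958993,.283428,71.16],[1,0,0,.0855],[0,.283428,-.958993,30.6],[0,0,0,1]])
K=np.array([[298.17,0,253.44],[0,298.17,193.03],[0,0,1]])
for n,p,rot in [("w10",[639.9,127.4,196.8],[-3.128,-.0031,.034]),("w11",[639.7,114.5,192.4],[-3.1294,-.0008,.0336]),("w12",[639.7,108.1,189.9],[-3.13,-.0002,.0337]),("w13",[639.9,102.9,187.8],[-3.1304,-.0001,.0337])]:
    im=cv2.imread(f"pics/{n}.png").astype(int)
    out=[]
    R=Ro.from_euler('xyz',rot).as_matrix(); c=(K,np.array(p)+R@T[:3,3],R@T[:3,:3])
    for v in (110,150,190):
        row=im[v]; sat=row.max(1)-row.min(1)
        g=np.where((sat[380:460]<22))[0]+380
        u=(g.min()+g.max())/2
        # solve theta s.t. bar axis projects here
        def q(th):
            b=kin.pts(th)[3]; w=onz(c,u,v,b[1]); return (w[:2]-O)@EX-b[0]
        try: th=brentq(q,1.6,2.3)
        except Exception as e: th=np.nan
        out.append((u,len(g),round(th,3)))
    print(n,out)
E
```

```text
w10 [(np.float64(422.5), 36, 1.936), (np.float64(416.0), 35, 1.934), (np.float64(410.5), 34, 1.936)]
w11 [(np.float64(424.0), 37, 2.037), (np.float64(417.5), 36, 2.035), (np.float64(412.0), 35, 2.037)]
w12 [(np.float64(424.0), 37, 2.082), (np.float64(418.5), 36, 2.083), (np.float64(412.5), 34, 2.083)]
w13 [(np.float64(425.0), 37, 2.12), (np.float64(419.0), 37, 2.12), (np.float64(413.0), 35, 2.12)]
```

carry_out(
  steps=[
    [[100, 0, 0.002, 0.001, 0], [100, 0, 0.004, 0.001, 0], [100, 0, 0.005, 0.001, 0], [100, 0, 0.005, 0.001, 0], [100, 0, 0.005, 0.001, 0]],
  ],
)

```text
clock: 10.9
eef_pos: [639.9, 97.7, 186.6]
tcp_rot: [-3.131, 0.0, 0.034]
contact_force: [-0.7, -0.9, -0.6]
opening: 0.996
```

```bash
cat > th.py <<'E'
from h import *
import kin,sys
from scipy.optimize import brentq
s=state(); f=grab_frame("wrist"); save(f,sys.argv[1])
T=np.array(f["T_tool_cam"]);K=f["intrinsics"]
R=Ro.from_euler('xyz',s["tcp_rot"]).as_matrix(); c=(K,s["eef_pos"]+R@T[:3,3],R@T[:3,:3])
im=f["image"].astype(int)
for v in (110,150,190):
    row=im[v]; sat=row.max(1)-row.min(1)
    g=np.where((sat[380:480]<22))[0]+380
    u=(g.min()+g.max())/2
    def q(th):
        b=kin.pts(th)[3]; w=onz(c,u,v,b[1]); return (w[:2]-O)@EX-b[0]
    try: print(u,len(g),brentq(q,1.6,2.4))
    except Exception as e: print(u,len(g),e)
E
python3 th.py w14
```

```text
t 10.9 tcp [639.9  97.7 186.6] rot [-3.1308e+00  4.0000e-04  3.3600e-02] F [-0.7 -0.9 -0.6] open 0.996 stand -134.3 -1.2
424.5 38 2.1576372279415468
418.5 36 2.157730895190309
412.5 34 2.157831981116548
```

carry_out(
  steps=[
    [[100, 0, 0.001, 0.0, 0], [100, 0, 0.002, 0.0, 0], [100, 0, 0.003, 0.0, 0], [100, 0, 0.003, 0.0, 0]],
  ],
)

```text
clock: 11.35
eef_pos: [640.0, 94.6, 186.6]
tcp_rot: [-3.131, 0.001, 0.034]
contact_force: [-0.1, 0.8, -0.6]
opening: 1.001
```

```bash
python3 th.py w15;  python3 - <<'E'
from h import *
f2=grab_frame("scene"); save(f2,"s15",200,360,110,240,4)
E
```

```text
t 11.35 tcp [640.   94.6 186.6] rot [-3.1309e+00  5.0000e-04  3.3700e-02] F [-0.1  0.8 -0.6] open 1.001 stand -131.2 -1.2
423.0 37 2.1786709361193686
416.5 36 2.177057159559855
410.5 34 2.1769319213074563
```

View pics/s15.png

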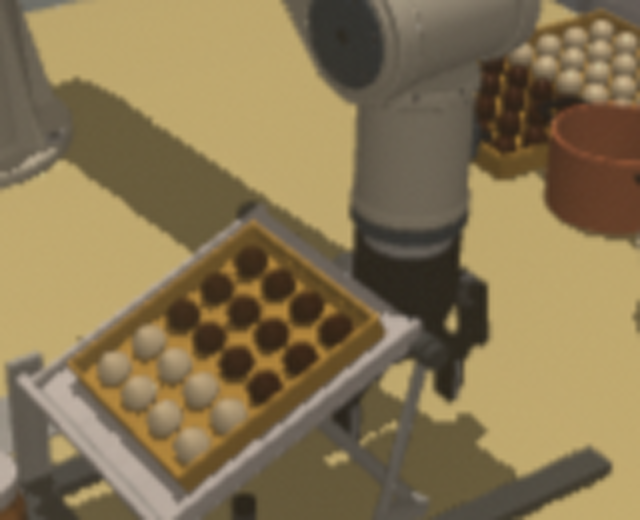

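View pics/w15.png

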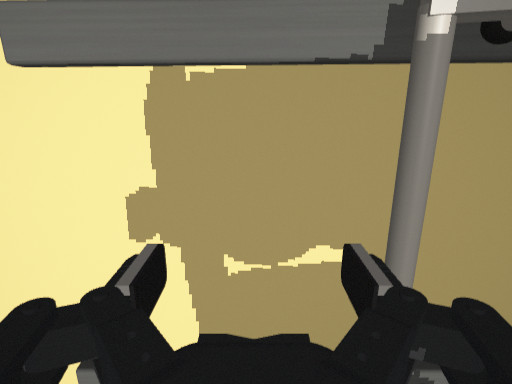

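carry_out(
  steps=[
    [[100, 0, -0.004, 0.0, 0], [100, 0, -0.008, 0.0, 0], [100, 0, -0.008, 0.0, 0], [100, 0, -0.008, 0.0, 0]],
  ],
)

```text
clock: 11.85
eef_pos: [639.8, 102.8, 186.8]
tcp_rot: [-3.131, 0.0, 0.034]
contact_force: [-0.0, -0.4, 0.1]
opening: 0.998
```

```bash
python3 th.py w16
```

```text
t 11.85 tcp [639.8 102.8 186.8] rot [-3.131e+00  3.000e-04  3.410e-02] F [-0.  -0.4  0.1] open 0.998 stand -139.4 -1.1
445.5 38 2.1794242687350516
438.5 36 2.17883658042727
431.5 36 2.178202540426936
```

carry_out(
  steps=[
    [[100, 0, 0.004, 0.0, 0], [100, 0, 0.008, 0.0, 0], [100, 0, 0.009, 0.0, 0], [100, 0, 0.009, 0.0, 0]],
  ],
)

```text
clock: 12.3
eef_pos: [640.1, 93.3, 186.7]
tcp_rot: [-3.131, 0.0, 0.033]
contact_force: [-0.4, -0.5, -0.4]
opening: 0.999
```

```bash
python3 th.py w17
```

```text
t 12.3 tcp [640.1  93.3 186.7] rot [-3.131e+00  4.000e-04  3.340e-02] F [-0.4 -0.5 -0.4] open 0.999 stand -129.9 -1.2
422.5 36 2.1885779497651434
416.5 36 2.188418625768371
410.5 34 2.188246699909755
```

carry_out(
  steps=[
    [[100, 0, 0.001, 0.0, 0], [100, 0, 0.001, 0.0, 0], [100, 0, 0.001, 0.0, 0]],
  ],
)

```text
clock: 12.65
eef_pos: [640.1, 92.4, 186.6]
tcp_rot: [-3.131, 0.0, 0.034]
contact_force: [-0.7, 0.9, -0.6]
opening: 1.001
```

```bash
python3 th.py w18
```

```text
t 12.65 tcp [640.1  92.4 186.6] rot [-3.1312e+00  5.0000e-04  3.3700e-02] F [-0.7  0.9 -0.6] open 1.001 stand -129.0 -1.2
421.5 36 2.1928046375172197
416.0 35 2.194122043694069
409.5 34 2.1923150736982926
```

carry_out(
  steps=[
    [[100, 0, -0.005, 0.0, 0], [100, 0, -0.01, 0.0, 0], [100, 0, -0.01, 0.0, 0], [100, 0, -0.01, 0.0, 0]],
  ],
)

```text
clock: 13.1
eef_pos: [639.8, 102.7, 186.8]
tcp_rot: [-3.131, 0.0, 0.034]
contact_force: [0.3, -1.0, -0.2]
opening: 1.002
```

```bash
python3 th.py w19
```

```text
t 13.1 tcp [639.8 102.7 186.8] rot [-3.1312e+00  4.0000e-04  3.4300e-02] F [ 0.3 -1.  -0.2] open 1.002 stand -139.4 -1.1
449.5 38 2.192639991360185
443.0 37 2.194159454447971
436.0 35 2.194124135512733
```

carry_out(
  steps=[
    [[100, 0, 0.005, 0.0, 0], [100, 0, 0.01, 0.0, 0], [100, 0, 0.0105, 0.0, 0], [100, 0, 0.011, 0.0, 0], [100, 0, 0.0115, 0.0, 0], [100, 0, 0.0115, 0.0, 0]],
  ],
)

```text
clock: 13.75
eef_pos: [640.2, 91.0, 186.7]
tcp_rot: [-3.131, 0.0, 0.034]
contact_force: [-1.1, 0.5, 0.2]
opening: 0.999
```

```bash
python3 th.py w20
```

```text
t 13.75 tcp [640.2  91.  186.7] rot [-3.1313e+00  5.0000e-04  3.4000e-02] F [-1.1  0.5  0.2] open 0.999 stand -127.6 -1.2
420.5 36 2.201091927267997
415.0 35 2.202323308011425
409.5 34 2.203652815570043
```

```bash
python3 - <<'E'
from h import *
f2=grab_frame("scene"); save(f2,"s20",190,350,120,260,5)
f2=grab_frame("top"); save(f2,"t20",170,330,80,220,5)
E
```

```text
(no output)
```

View pics/s20.png

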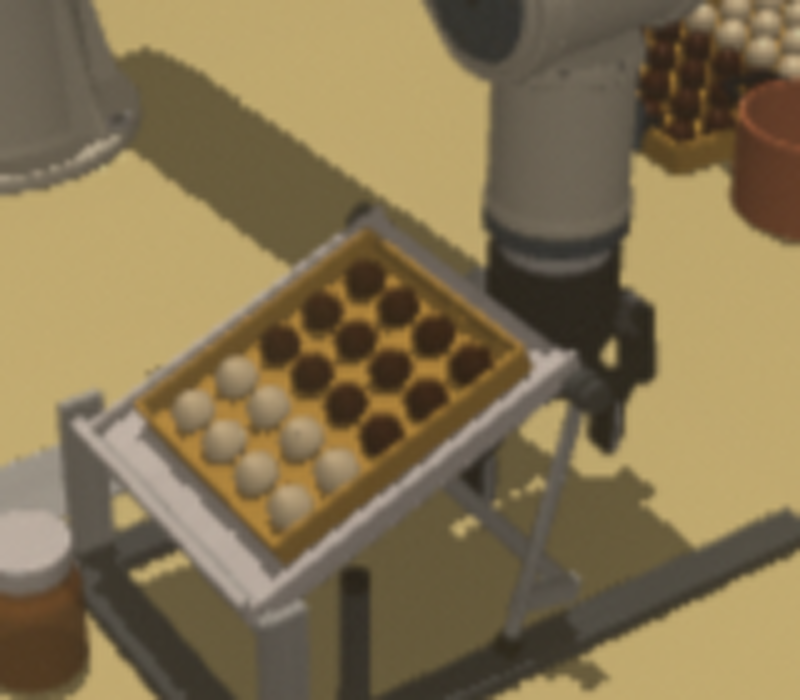

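View pics/w20.png

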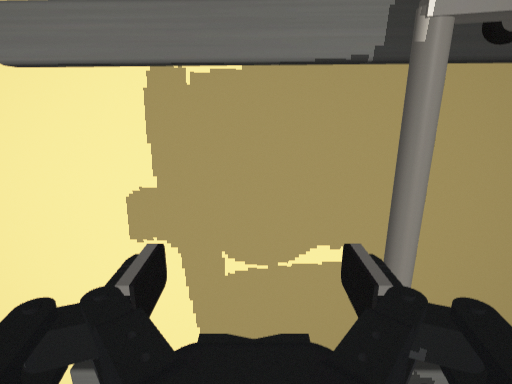

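View pics/t20.png

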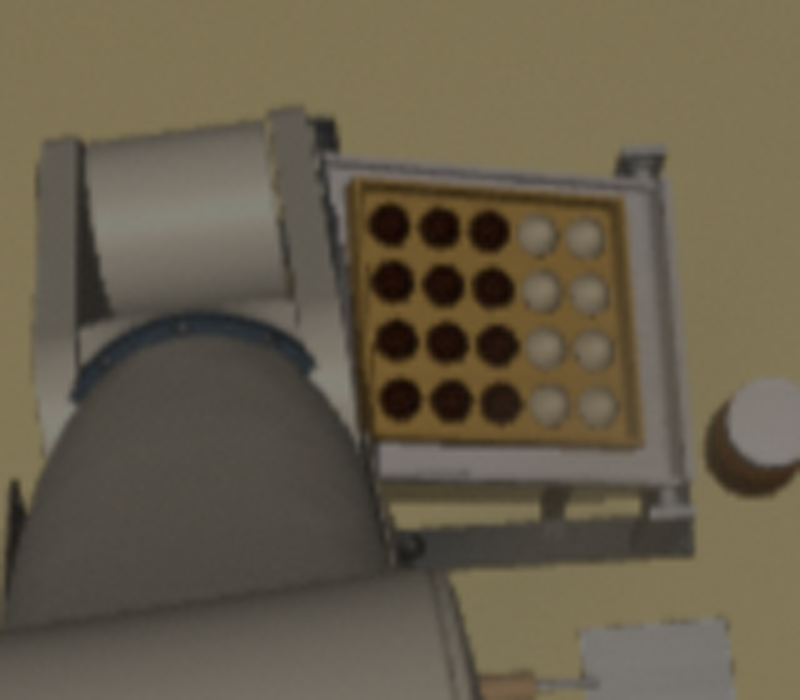

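```bash
python3 - <<'E'
from h import *
import kin
f=grab_frame("scene"); c=cam(f)
def onplane(u,v,sy=100):
    e,d=ray(c,u,v); n=np.array([*EY,0]); p0=np.array([*(O+sy*EY),0]); t=((p0-e)@n)/(d@n); p=e+t*d; return ((p[:2]-O)@EX).round(1),p[2].round(1)
S=lambda u,v:(u/5+190-.4,v/5+120-.4)
for nm,p in [("rod top",(577,412)),("rod mid",(545,525)),("rod low",(519,628)),("foot",(512,645)),("pivot",(590,390))]: print(nm,onplane(*S(*p)))
for th in (2.1,2.187,2.22):
    b,P,F,B,E=kin.pts(th); print(th,b,P,F)
    for q in(P,F): 
        w=to_world(q[0],100,q[1]); u=proj(c,w); print("  pix zoom",(u-[190-.4,120-.4])*5)
# check hinge cheek calibrations: rail end at near side y=113,x=145,z=12
print((proj(c,to_world(145,113,12))-[189.6,119.6])*5)
E
```

```text
rod top (np.float64(-64.8), np.float64(157.3))
rod mid (np.float64(-48.5), np.float64(89.7))
rod low (np.float64(-35.1), np.float64(23.5))
foot (np.float64(-30.9), np.float64(13.2))
pivot (np.float64(-72.4), np.float64(168.2))
2.1 0.40477870272730915 [-63.83791399 178.76307117] [-43.98124681  20.        ]
  pix zoom [578.21207668 378.44392729]
  pix zoom [531.66068051 626.83259917]
2.187 0.3892372106894273 [-65.03975888 175.89655877] [-29.03610679  20.        ]
  pix zoom [579.71299664 382.30236857]
  pix zoom [509.83448364 636.95898432]
2.22 0.38037142381175926 [-65.70536057 174.2530744 ] [-23.2084308  20.       ]
  pix zoom [580.53464563 384.52192453]
  pix zoom [501.25260548 640.94059432]
[248.58729655 791.56566584]
```

carry_out(
  steps=[
    [[100, 0, 0.0005, 0.0, 0], [100, 0, 0.001, 0.0, 0], [100, 0, 0.0012, 0.0, 0]],
  ],
)

```text
clock: 14.25
eef_pos: [640.2, 90.5, 186.7]
tcp_rot: [-3.13, 0.0, 0.034]
contact_force: [-0.4, 5.3, -0.8]
opening: 1.004
```

```bash
python3 th.py w21
```

```text
t 14.25 tcp [640.2  90.5 186.7] rot [-3.1304e+00  3.0000e-04  3.4000e-02] F [-0.4  5.3 -0.8] open 1.004 stand -127.1 -1.2
420.0 37 2.2029460061810626
414.0 35 2.202566258364826
408.5 34 2.2037656979812708
```

The force rose to 5 N with no further leg motion, so the leg is at its stop. I'm retreating straight outwards.

carry_out(
  steps=[
    [[100, 0, -0.006, 0, 0], [100, 0, -0.015, 0, 0], [100, 0, -0.035, 0, 0], [100, 0, -0.065, 0, 0], [100, 0, -0.095, 0, 0], [100, 0, -0.12, 0, 0], [100, 0, -0.12, -0.03, 0], [100, 0, -0.12, -0.07, 0]],
  ],
)

```text
clock: 15.1
eef_pos: [634.9, 211.0, 256.5]
tcp_rot: [-3.132, 0.005, 0.036]
contact_force: [0.7, -0.9, -0.1]
opening: 0.996
```

carry_out(
  steps=[
    [[100, 0, 0, -0.04, 0], [100, 0, 0, -0.09, 0], [100, 0, -0.02, -0.14, 0], [100, -0.04, -0.04, -0.16, 0], [100, -0.08, -0.06, -0.16, 0], [100, -0.12, -0.06, -0.16, 0], [100, -0.16, -0.06, -0.16, 0], [100, -0.16, -0.06, -0.16, 0]],
  ],
)

```text
clock: 15.9
eef_pos: [469.4, 263.7, 417.7]
tcp_rot: [-3.133, 0.008, 0.038]
contact_force: [0.5, 0.5, 0.2]
opening: 0.998
```

```bash
python3 - <<'E'
from h import *
state()
f2=grab_frame("scene"); save(f2,"s22",190,350,120,260,5); save(f2,"s22f")
f2=grab_frame("top"); save(f2,"t22")
E
```

```text
t 15.9 tcp [469.4 263.7 417.7] rot [-3.133   0.0075  0.038 ] F [0.5 0.5 0.2] open 0.998 stand -307.0 -165.0
```

View pics/s22.png

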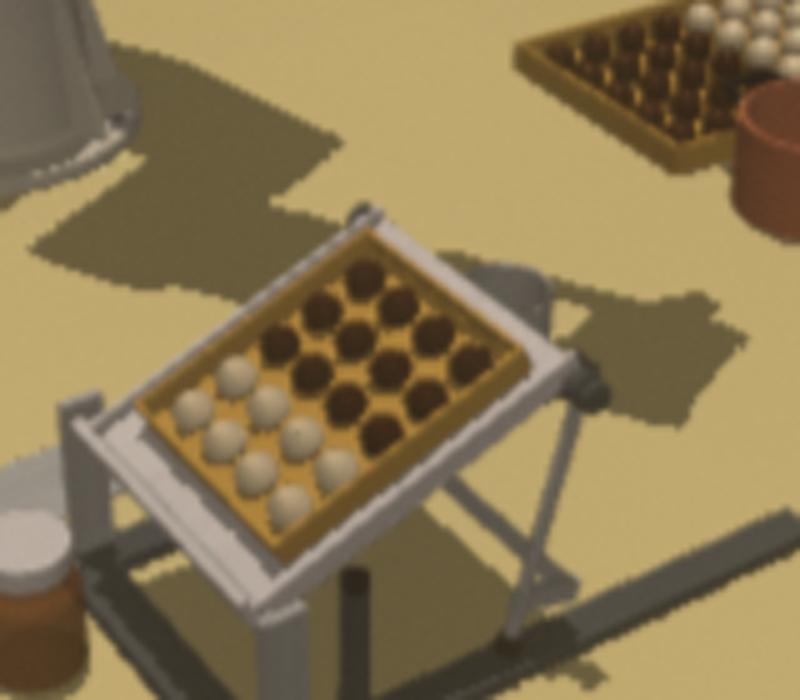

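View pics/t22.png

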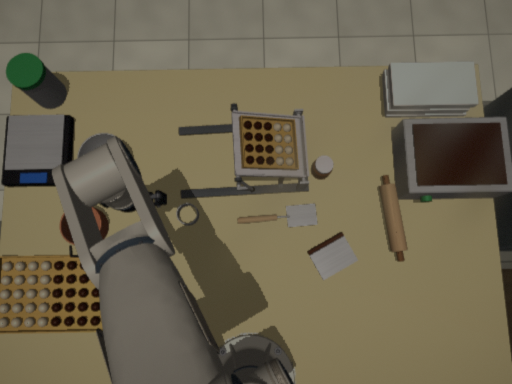

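carry_out(
  steps=[
    [[100, 0, 0, 0, 0], [100, 0, 0, 0, 0], [100, 0, 0, 0, 0], [100, 0, 0, 0, 0], [100, 0, 0, 0, 0], [100, 0, 0, 0, 0]],
  ],
)

```text
clock: 16.6
eef_pos: [473.3, 264.0, 418.3]
tcp_rot: [-3.132, 0.004, 0.037]
contact_force: [-0.7, -0.2, 0.4]
opening: 1.002
```

```bash
python3 - <<'E'
from h import *
a=cv2.imread("pics/s22f.png").astype(int)
f=grab_frame("scene"); b=cv2.cvtColor(f["image"],cv2.COLOR_RGB2BGR).astype(int)
print(np.abs(a-b)[150:290,190:320].max(), (np.abs(a-b)[150:290,190:320].max(2)>30).sum()); state()
workorder.sign_off()
E
```

```text
64 58
t 16.65 tcp [473.2 264.1 418.3] rot [-3.1317  0.0037  0.0371] F [-0.4  0.4 -0.2] open 0.996 stand -307.3 -161.1
the job is handed in; nothing more can be done
```

The leg is swung in to its stop, the board stands tilted on it by itself, and the job is handed in at about 16.7 s. I pressed the crossbar down with the back of one open fingertip until the feet landed. Then I pushed it level under the board with the tool upright, past upright and on to the stop, and backed straight out before lifting.

- **First push:** my first press slipped off the bar before the feet landed. The leg swung back towards folded, and I redid it with more overlap.
- **Stop reached:** the force fell to about zero past upright, but the leg did not run on to the stop by itself, so I nudged it in. At the last nudge the force rose to about 5 N and the bar moved no further.
- **Leg angle:** the wrist camera gave 2.203 and the scene camera roughly 2.18, against the 2.187 stop. I put the difference down to calibration.
- **After letting go:** the foot, board and tray looked the same in the scene picture, and the jar, spatula and cutter had not moved.
- **Last comparison:** two scene pictures 0.7 s apart differed by 58 pixels around the stand. I took this to be the arm's moving shadow but did not check it further.
- **Peak force:** the highest reading was about 42 N at the fingertip, just after the feet landed. I judged that this was on the finger rather than the gripper's body, where the limit is 40 N.

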